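Lay out the snack tray: layer the rounds and stand up the honey jar

TASK

Finish the snack on the tray: lay the thin oatcake centred on the rice cake that is already on the plate, then lay the loose rice cake centred on top of the oatcake. At any point, also stand the fallen square honey jar upright, cap up, on the cork coaster on the tray, and leave the mug, tin, spice jar and storage canister where they are.

Things in the scene. Friction and masses are not known exactly. Their poses are not given: they have to be found in the camera images.
- tray: Fixed wooden serving board, 190 x 340 x 12 mm (x, y, z), lying on the counter; origin at the centre of its underside, on the counter. The plate and the coaster stand on it side by side, about 175 mm apart along its y axis; which is at which end varies.
- plate: Loose white round plate, 160 mm diameter, 16 mm high at its rim, standing on the tray. Its flat middle is 5 mm thick. Origin at the centre of its underside (12 mm above the counter).
- base_cake: A pale puffed rice cake: plain round disc, 64 mm diameter, 18 mm thick. Origin at the centre of its underside, z up through the disc. This one lies on the plate, roughly in its middle, as the bottom layer.
- oatcake: The thin oatcake: a plain baked round disc, 66 mm diameter, 9 mm thick, with small dots pricked in its top, lying flat on the counter. Half as thick as a rice cake. Origin at the centre of its underside.
- top_cake: A pale puffed rice cake: plain round disc, 64 mm diameter, 18 mm thick. Origin at the centre of its underside, z up through the disc. This one lies flat on the bare counter and becomes the top layer.
- jar: Square honey jar, 56 x 56 mm in section and 105 mm long in all: 86 mm square body, then a round steel cap of 46 mm diameter and 19 mm length; about 0.3 kg. Origin at the centre of its square base; its own z axis runs from the base to the cap. It starts lying on one flat side on the counter (origin 28 mm above it), cap pointing roughly away from the robot.
- coaster: Fixed round cork coaster, 100 mm diameter, 5 mm thick, lying on the tray; origin at the centre of its underside (12 mm above the counter), so its top is 17 mm above the counter.
- mug: Bystander: blue mug, 80 mm diameter, 90 mm high; origin at the centre of its foot.
- can: Bystander: food tin, 72 mm diameter, 70 mm high; origin at the centre of its underside.
- spice: Bystander: small spice jar, 44 mm diameter, 75 mm high; origin at the centre of its underside.
- canister: Bystander: clear square storage canister with white lid, 80 x 80 x 130 mm high; origin at the centre of its underside.
- bamboo_lid: Bystander, not part of the snack: loose wooden canister lid, a disc of 96 mm diameter and 10 mm thickness with a 26 mm knob on top (32 mm high in all); lies on the counter; origin at the centre of its underside.

How it is judged:
On the way, in this order (a step that is already met when the one before it is completed fails the run):
1. the oatcake lies flat on the plate's rice cake, within 8 mm of its centre, let go (horizontal distance between oatcake and base_cake below 0.008 m and z of oatcake in the frame of base_cake between 0.015 and 0.021 m and angle between oatcake's own z axis and vertical below 0.09 rad and linear speed of oatcake below 0.02 m/s and contact force between the fingers and oatcake below 0.1 N), for 0.2 s.
2. the second rice cake lies flat on the oatcake, within 8 mm of its centre, let go (horizontal distance between top_cake and oatcake below 0.008 m and z of top_cake in the frame of oatcake between 0.006 and 0.012 m and angle between top_cake's own z axis and vertical below 0.09 rad and linear speed of top_cake below 0.02 m/s and contact force between the fingers and top_cake below 0.1 N), for 0.2 s.
At the end, for the whole second after the job is handed in: Flat stack on the level plate (itself within 30 mm of its start): rice cake within 12 mm of plate centre, oatcake, rice cake, each within 8 mm of the one below. Honey jar upright within 5 degrees, cap up, on the coaster within 18 mm of its centre. All let go, at rest (all of step 1 and all of step 2 and horizontal distance between base_cake and plate below 0.012 m and z of base_cake in the frame of plate between 0 and 0.012 m and angle between plate's own z axis and vertical below 0.06 rad and distance of plate from where it was at the start of the episode below 0.03 m and angle between jar's own z axis and vertical below 0.09 rad and horizontal distance between jar and coaster below 0.018 m and z of jar in the frame of coaster between 0.002 and 0.008 m and linear speed of jar below 0.02 m/s and contact force between the fingers and jar below 0.1 N); the robot touches nothing.
It fails at once if the mug, tin, spice jar or canister is knocked over or pushed more than 25 mm (distance of any of mug, can, spice, canister from where it was at the start of the episode above 0.025 m or angle between any of mug, can, spice, canister's own z axis and vertical above 0.5 rad).
It also fails if it takes over 62 s, if anything falls off the work surface, if the arm or the gripper's body presses on something with over 40 N, if the wrist force passes 120 N, or if a joint passes its speed limit or range.

ROBOT

A 6-joint arm with a two-finger parallel gripper is mounted at the origin on the work surface. World frame = base frame: x ahead of the robot, y to its left, z up, the work surface at z = 0. Lengths are in m, angles in rad, forces in N, time in s.
With the tool pointing down it reaches from about 0.35 to 0.85 m from the base axis. Payload 8.1 kg.
Tool frame: the origin (TCP) lies between the finger pads; the fingertips stand 25 mm ahead of it and the grasp point (between the pads) lies 6 mm ahead of it; z points along the fingers, y is the line along which they close (so a half turn about z gives the same grasp; the last joint's range is limited). The gripper opens to 93 mm and grips with 3 to 60 N. Pads are 15 mm wide; open, the fingers measure 128 mm over their backs; the gripper's body (75 mm by 188 mm) begins 65 mm behind the grasp point.
Start: joints at [-1.378, 0.13, 1.488, -0, 1.523, -0.085], TCP at [0.165, -0.577, 0.244] pointing down, gripper open.
Joint ranges: [-2.96, 2.96], [-0.89, 2.26], [0.02, 2.5], [-1.34, 4.48], [0, 2.73], [-2.66, 2.66]. Speed limits (rad/s): [2.39, 2.39, 2.79, 3.14, 3.14, 3.14].

INTERFACE

Orientations are given as a rotation vector (axis times angle).
In Python, from plant import robot gives the robot as it stands.
- The arm moves only by the tool arm_command, never from a script. Its argument "increments" is text: rows parted by semicolons, each of 5 numbers parted by spaces: the closure, from 0 (fully open) to 1 (shut), then the shift along the tool's x, y, z in mm, then the turn about the tool's z in rad. A call has 1 to 5 rows; each row is the pose to reach, as a shift and turn from the pose commanded when the call began, along the tool's axes at that moment; what a row does not reach only later rows make up. A row lasts 1/10 s, in which the tool goes at most 50 mm and 8.59 degrees, less where a joint would pass 70% of its speed; a pose out of reach is approached as far as the arm can. A call with a gripper value outside its range is refused whole. The fingers move at their own pace and stop on an object; "grip_force" is the grip in N (left out, the last holds). Time passes only in rows, so rows that repeat a pose let the fingers close. It gives the time, the measured TCP pose, the force, the opening and the grip force at its end, in the units of the state.
- robot.read_state(): the state, without advancing time (a new reading comes with each control period).
- robot.read_camera(name): name is "side" or "top"; returns the picture (384x512x3 uint8, blue, green, red); there is no depth.
- robot.camera_model(name): a dict with "fx", "fy", "cx", "cy" (pixels), "eye" and "rotation" of the camera in the world. Camera axes: x right, y down, z forward; pixel columns grow to the right and rows downward; lengths in m; the calibration is good to about 2 mm. A picture is of the moment at which its call begins. camera_model takes no time and is no camera call.
- robot.close_job(): hands the job in; it is judged then, once.
The state is a dict: "t": time; "q": joint angles; "dq": joint speeds; "joint_torque": joint torques, N m; "tool_pos": TCP position; "orientation": TCP orientation; "force": force on the tool from outside, world axes, zero at the start; "wrist_torque": the same for the moment, N m; "opening": finger opening in m; "gripper_force": force on a finger pad.
Only numpy, scipy, OpenCV 4.12 (cv2) and the standard library are available. Lean on these libraries where they do the work, as an engineer would, in place of code of your own. Each camera call takes 0.05 s, during which the arm holds its last target. There are 200 camera calls.

## Working session

There is one attempt and no reset: what is moved stays moved. The work goes in short steps, Python scripts to look and compute and a tool call to move; the robot and the scene stay as the last step left them, time stands still between calls to the robot, and variables do not carry over. Pictures are saved under pics/ and viewed, at most 10 in all, crops included, and the job is handed in when it is done.

Besides the shell and the picture viewer there is one more tool, called after "Emit:" as name(argument=value, ...) on one line, values as JSON. arm_command: Moves the arm, as the interface text tells. Its arguments: {"type":"object","properties":{"increments":{"type":"string"},"grip_force":{"type":"number"}},"required":["increments"]}

```bash
mkdir -p pics; python3 - <<'E'
from plant import robot
import cv2
for n in("top","side"):
    cv2.imwrite(f"pics/{n}0.png",cv2.resize(robot.read_camera(n),(800,600),interpolation=cv2.INTER_CUBIC)); print(n,robot.camera_model(n))
print(robot.read_state())
E
```

```text
top {'fx': 386.0433832076064, 'fy': 386.0433832076064, 'cx': 258.2649518347821, 'cy': 186.14651761293888, 'eye': array([0.52537964, 0.02573014, 1.00392149]), 'rotation': array([-2.1829254 ,  2.16145923, -0.05743788])}
side {'fx': 420.88058454883264, 'fy': 420.88058454883264, 'cx': 257.3428924502371, 'cy': 194.121751467862, 'eye': array([ 0.38834005, -0.86882419,  0.59283066]), 'rotation': array([-2.06565412,  0.24255235, -0.16079916])}
{'t': 0.1, 'q': array([-1.37839191e+00,  1.31098639e-01,  1.48917232e+00,  1.80985827e-05,
        1.52301429e+00, -8.53955634e-02]), 'dq': array([-0.00124898, -0.00054096, -0.00150129,  0.0001647 ,  0.00059961,
       -0.00028283]), 'joint_torque': array([ 1.17039221e-03, -5.61340821e+01, -4.93096304e+01,  7.69874873e-02,
        2.91330874e-02, -6.75171714e-05]), 'tool_pos': array([ 0.1644826 , -0.5765159 ,  0.24268349]), 'orientation': array([-3.10966098e+00, -4.34729874e-01,  1.13769756e-04]), 'force': array([-0.12423978, -0.69030501, -0.56430183]), 'wrist_torque': array([ 0.0584485 ,  0.03855762, -0.0334964 ]), 'gripper_force': 0.0, 'opening': 0.0928546800494813}
```

View pics/top0.png

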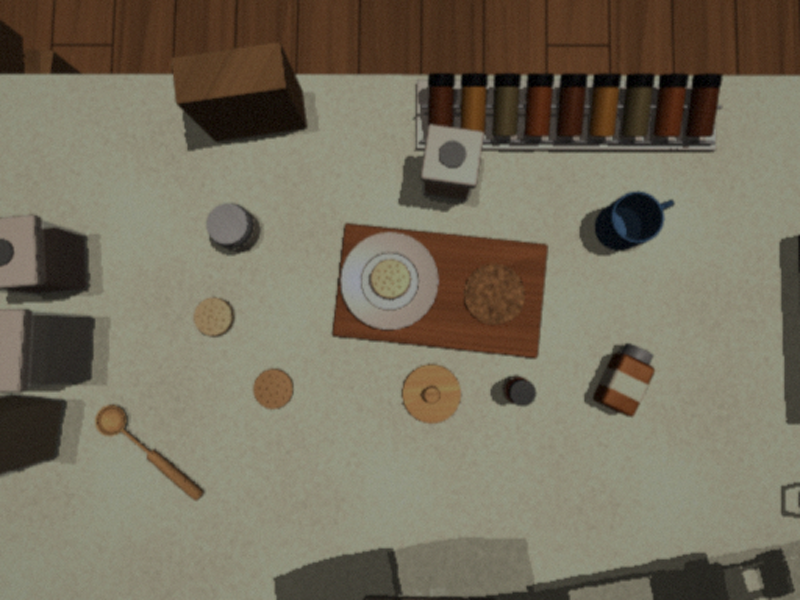

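View pics/side0.png

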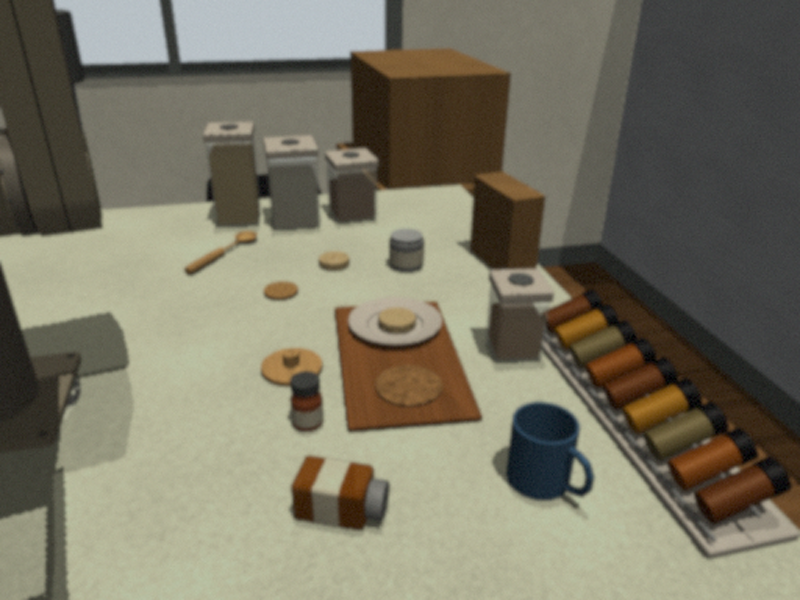

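The top view (800x600) shows the plate and base cake at about (390,280), the coaster (494,294), the oatcake (273,388) and the loose rice cake (213,317). The jar runs from its base at (615,407) to its cap at (637,353), with the spice jar at (518,390). The side view confirms the jar's cap points away from the robot and slightly to -y. Next I'll refine these with segmentation.

```bash
cat > h.py <<'E'
import numpy as np, cv2
from scipy.spatial.transform import Rotation as R
from plant import robot
def ray(n,u,v,z):
    c=robot.camera_model(n); d=R.from_rotvec(c["rotation"]).apply([(u-c["cx"])/c["fx"],(v-c["cy"])/c["fy"],1])
    return (c["eye"]+d*(z-c["eye"][2])/d[2])[:2]
def blob(img,u,v,r,f):
    "centroid, min-area rect of the largest blob with mask f(lab-image) round u,v"
    lab=cv2.cvtColor(img,cv2.COLOR_BGR2LAB).astype(float)
    m=f(lab).astype(np.uint8); k=np.zeros_like(m); cv2.circle(k,(int(u),int(v)),r,1,-1); m&=k
    n,l,s,c=cv2.connectedComponentsWithStats(m); i=1+np.argmax(s[1:,4])
    ct=max(cv2.findContours((l==i).astype(np.uint8),cv2.RETR_EXTERNAL,cv2.CHAIN_APPROX_NONE)[0],key=len)
    h=cv2.moments(cv2.convexHull(ct)); return (h["m10"]/h["m00"],h["m01"]/h["m00"]),cv2.minAreaRect(ct)
def go(x,y,z,yaw=None):
    "tool-frame shift (mm) and turn to put the TCP there; yaw=world angle of the closing line (mod pi)"
    s=robot.read_state(); T=R.from_rotvec(s["orientation"]); d=T.inv().apply(np.array([x,y,z])-s["tool_pos"])*1e3
    Y=T.apply([0,1,0]); a=np.arctan2(Y[1],Y[0]); t=0
    if yaw is not None: t=-((yaw-a+np.pi/2)%np.pi-np.pi/2)   # tool z points down
    print("shift",d.round(1),"turn",round(t,3),"| yaw now",round(a,3),"q6",s["q"][5].round(3),"t",round(s["t"],2),"pos",s["tool_pos"].round(4))
E
python3 - <<'E'
from h import *
im=robot.read_camera("top"); cv2.imwrite("pics/raw.png",im)
lab=cv2.cvtColor(im,cv2.COLOR_BGR2LAB).astype(float)
for n,u,v in [("counter",200,230),("plate",228,180),("rim",225,160),("base",250,178),("oat",175,245),("top",137,203),("tray",283,160),("coast",316,188),("jar",395,250)]: print(n,np.median(lab[v-2:v+3,u-2:u+3].reshape(-1,3),0))
b=im[130:290,110:440]; cv2.imwrite("pics/crop0.png",cv2.resize(b,(795,385),interpolation=cv2.INTER_CUBIC))
E
```

```text
counter [153. 125. 139.]
plate [158. 128. 125.]
rim [130. 129. 138.]
base [146. 124. 147.]
oat [111. 138. 152.]
top [134. 130. 149.]
tray [ 72. 143. 150.]
coast [ 80. 138. 149.]
jar [124. 132. 144.]
```

View pics/crop0.png

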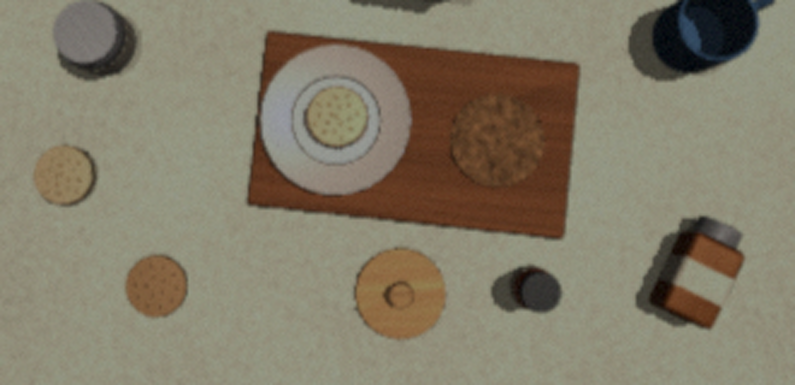

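The crop (scale 2.409) shows the oatcake at (157,286), the loose cake (65,175), the base cake (338,117), the plate (336,119) and the coaster (497,140). The right top edge of the jar body runs from (743,250) at the cap end to (712,327) at the base. I'll compute poses from these and check them with projected outlines.

```bash
cat > m.py <<'E'
from h import *
im=cv2.imread("pics/raw.png")
def C(c,r): return 110+(c+.5)/2.409-.5,130+(r+.5)/2.406-.5
P={}
for n,c,r,z,rad,f in [("oat",157,286,.0045,18,lambda l:l[...,2]-139+abs(l[...,1]-125)>12),("top",65,175,.009,18,lambda l:l[...,2]>143),("base",338,117,.03,17,lambda l:l[...,2]>139),("plate",336,119,.025,40,lambda l:l[...,0]>97),("coast",497,140,.017,28,lambda l:abs(l[...,0])<0)]:
    u,v=C(c,r); eye=ray("top",u,v,z)
    try: q,b=blob(im,u,v,rad,f); print(n,"eye",eye.round(4),"blob",ray("top",*q,z).round(4),np.round(b[1],1))
    except ValueError: print(n,"eye",eye.round(4))
a=ray("top",*C(743,250),.056); b=ray("top",*C(712,327),.056); d=a-b; L=np.linalg.norm(d); d/=L
left=np.array([-d[1],d[0]]); base=b+28e-3*left; base+=d*(L-.086)/2
print("jar L",L,"ang",np.arctan2(d[1],d[0]),"base",base)
np.save("jar.npy",np.r_[base,d])
def proj(n,p):
    c=robot.camera_model(n); q=R.from_rotvec(c["rotation"]).inv().apply(np.asarray(p)-c["eye"]); return np.c_[q[:,0]/q[:,2]*c["fx"]+c["cx"],q[:,1]/q[:,2]*c["fy"]+c["cy"]]
pts=[]
for s,w in [(0,28),(86,28)]:
    for i,j in [(-1,-1),(1,-1),(1,1),(-1,1)]: xy=base+d*s/1e3+left*i*w/1e3; pts.append([*xy,.028+j*w/1e3])
out=[]
for n,ctr in (("top",(400,242)),("side",(215,312))):
    g=im if n=="top" else cv2.resize(cv2.imread("pics/side0.png"),(512,384),interpolation=cv2.INTER_AREA)
    x,y=ctr; g=cv2.resize(g[y-40:y+40,x-50:x+50],(400,320),interpolation=cv2.INTER_CUBIC)
    q=((proj(n,pts)-[x-50,y-40]+.5)*4).astype(int)
    for k in range(4):
        for a_,b_ in ((k,(k+1)%4),(4+k,4+(k+1)%4),(k,4+k)): cv2.line(g,q[a_].tolist(),q[b_].tolist(),(0,255,0),1)
    out.append(g)
cv2.imwrite("pics/jar0.png",np.hstack(out))
E
python3 m.py
```

```text
oat eye [0.4373 0.2618] blob [0.4376 0.2633] [24. 24.]
top eye [0.5551 0.3635] blob [0.5554 0.3661] [23. 23.]
base eye [0.6184 0.0691] blob [0.6192 0.0706] [24. 25.]
plate eye [0.6167 0.0714] blob [0.6168 0.0721] [62. 62.]
coast eye [ 0.5966 -0.0994]
jar L 0.08335627728867086 ang -0.3969607016566233 base [ 0.41788454 -0.28201555]
```

View pics/jar0.png

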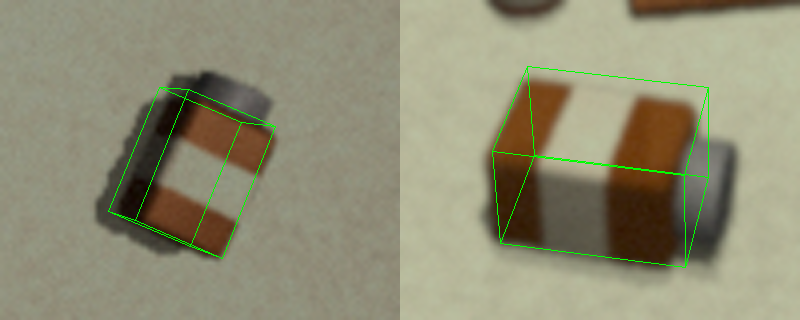

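The outline fits to within a few mm, but the side view suggests the jar sits about 3 mm more toward -y. I'll use jar base (0.417,-0.284) and axis angle -0.397.

```bash
python3 -c "
from h import *
go(.4815,-.311,.15,1.174)"
```

```text
shift [ 377.7 -168.4   93.1] turn 0.675 | yaw now -1.293 q6 -0.085 t 0.15 pos [ 0.1645 -0.5766  0.2429]
```

Emit:
arm_command(increments="0 42 -19 0 0; 0 84 -37 0 0; 0 126 -56 5 0; 0 168 -75 10 0; 0 200 -90 20 0", grip_force=4)

```text
t: 0.65
tool_pos: [0.3341, -0.434, 0.224]
orientation: [3.11, 0.436, 0.001]
force: [0.1, -0.4, -0.1]
opening: 0.0929
gripper_force: 0.0
```

Emit:
arm_command(increments="0 40 -18 20 0.135; 0 80 -36 40 0.27; 0 120 -54 60 0.405; 0 150 -68 73 0.54; 0 178 -78 73 0.675")

```text
t: 1.15
tool_pos: [0.4817, -0.3089, 0.1475]
orientation: [-3.076, 0.626, 0.007]
force: [0.4, -0.6, -0.5]
opening: 0.0928
gripper_force: 0.0
```

```bash
python3 -c "
from h import *
go(.4815,-.311,.036,1.174)"
```

```text
shift [  1.2   2.2 111.5] turn -0.005 | yaw now -1.972 q6 1.313 t 1.15 pos [ 0.4817 -0.3089  0.1475]
```

Emit:
arm_command(increments="0 0 1 0 0; 0 0 1 40 0; 0 0 1 80 0; 0 0 1 105 0; 0 0 1 108 0")

```text
t: 1.65
tool_pos: [0.4783, -0.3112, 0.0384]
orientation: [-3.077, 0.617, 0.011]
force: [-1.0, 0.7, -0.9]
opening: 0.0928
gripper_force: 0.0
```

```bash
python3 -c "
from h import *
go(.4815,-.311,.036,1.174)
s=robot.read_camera('side'); cv2.imwrite('pics/s1.png',cv2.resize(s[220:384,130:330],(730,600),interpolation=cv2.INTER_CUBIC))"
```

```text
shift [ 2.9 -1.4  2.4] turn 0.001 | yaw now -1.967 q6 1.3 t 1.65 pos [ 0.4783 -0.3112  0.0384]
```

View pics/s1.png

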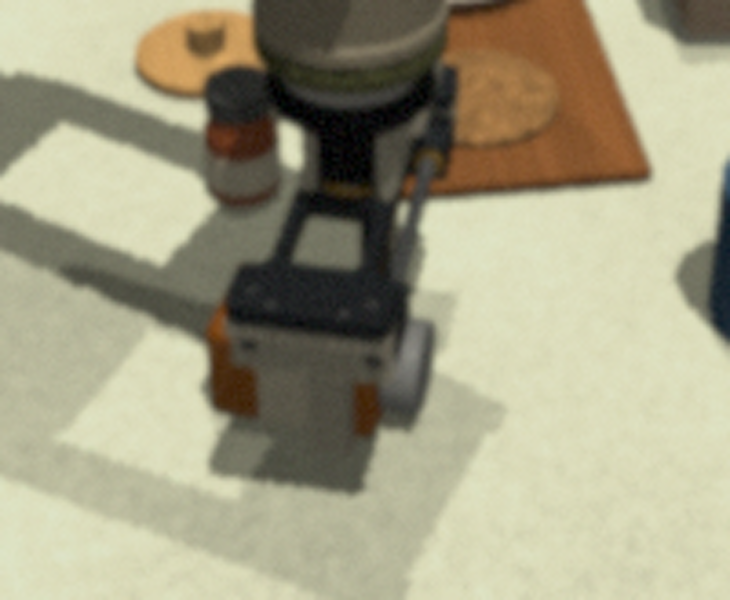

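The fingers straddle the jar body near the cap (side crop: gripper at (315,370), cap at (410,370)). I'll close gently.

Emit:
arm_command(increments="0 2 -1 2 0; 0.3 3 -1 2 0; 0.6 3 -1 2 0; 1 3 -1 2 0; 1 3 -1 2 0", grip_force=5)

```text
t: 2.2
tool_pos: [0.4852, -0.3133, 0.0414]
orientation: [3.079, -0.619, 0.002]
force: [0.5, -2.7, 0.8]
opening: 0.0657
gripper_force: 0.8
```

Emit:
arm_command(increments="1 0 0 0 0; 1 0 0 0 0; 1 0 0 0 0; 1 0 0 0 0")

```text
t: 2.6
tool_pos: [0.4851, -0.3134, 0.0412]
orientation: [3.079, -0.62, 0.002]
force: [-0.8, -2.1, 4.4]
opening: 0.0563
gripper_force: 5.0
```

Emit:
arm_command(increments="1 -6.4 0 -11.1 0; 1 -14.4 0 -21.2 0; 1 -24 0 -29.8 0; 1 -34.7 0 -36.8 0; 1 -46.4 0 -42 0", grip_force=4)

```text
t: 3.1
tool_pos: [0.4411, -0.294, 0.0821]
orientation: [-3.079, 0.619, 0.002]
force: [-0.3, -0.9, -2.6]
opening: 0.0557
gripper_force: 4.0
```

```bash
python3 -c "
from h import *
s=robot.read_camera('side'); cv2.imwrite('pics/s2.png',cv2.resize(s[220:384,130:330],(730,600),interpolation=cv2.INTER_CUBIC))
s=robot.read_state();print(s['tool_pos'],s['force'],s['opening'],s['gripper_force'])"
```

```text
[ 0.44000972 -0.29350806  0.08235779] [ 0.56768996 -1.7476976  -2.72544917] 0.055685126802403055 4.000053852796555
```

View pics/s2.png

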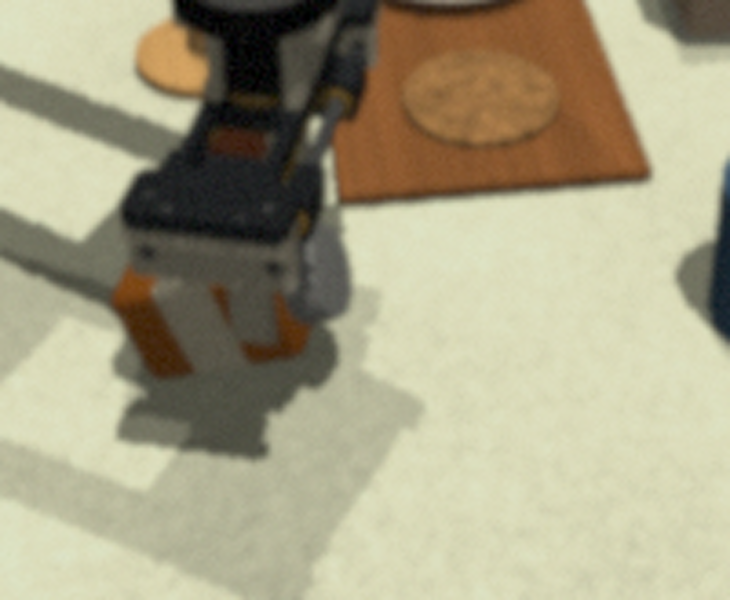

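The jar was lifted, tilted only about 15° in the grip (crop: base edge near (165,375)), so pad friction holds it. I'll drop to minimum grip and let gravity swing it.

Emit:
arm_command(increments="1 0 0 8 0; 1 0 0 -10 0; 1 0 0 -30 0; 1 0 0 -30 0; 1 0 0 -30 0", grip_force=3)

```text
t: 3.65
tool_pos: [0.4421, -0.2949, 0.1116]
orientation: [-3.08, 0.62, 0.0]
force: [0.2, -0.4, -3.3]
opening: 0.0557
gripper_force: 3.0
```

```bash
python3 -c "
from h import *
s=robot.read_camera('side'); cv2.imwrite('pics/s3.png',cv2.resize(s[200:364,110:310],(730,600),interpolation=cv2.INTER_CUBIC))
s=robot.read_state();print(s['tool_pos'],s['force'],s['opening'],s['gripper_force'])"
```

```text
[ 0.44162349 -0.29452024  0.11101342] [ 0.19531145 -0.3689371  -3.52675778] 0.056189528447045355 2.999940477311611
```

View pics/s3.png

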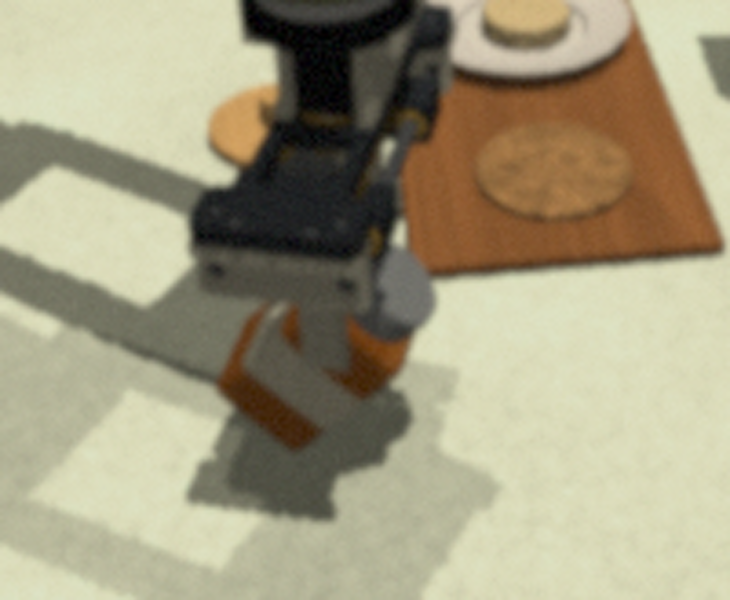

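It's now about 45° (base edge from (220,380) to (300,445)). A few more bobs should bring it down.

Emit:
arm_command(increments="1 0 0 -20 0; 1 0 0 5 0; 1 0 0 15 0; 1 0 0 -15 0; 1 0 0 -35 0")

```text
t: 4.2
tool_pos: [0.4406, -0.2938, 0.1457]
orientation: [-3.077, 0.619, 0.007]
force: [0.6, -0.4, -1.7]
opening: 0.056
gripper_force: 3.0
```

Emit:
arm_command(increments="1 0 0 25 0; 1 0 0 50 0; 1 0 0 30 0; 1 0 0 0 0; 1 0 0 0 0")

```text
t: 4.7
tool_pos: [0.4432, -0.2959, 0.1498]
orientation: [3.078, -0.62, 0.005]
force: [0.5, -0.3, -1.8]
opening: 0.0559
gripper_force: 3.0
```

```bash
python3 -c "
from h import *
s=robot.read_camera('side'); cv2.imwrite('pics/s4.png',cv2.resize(s[180:364,110:310],(652,600),interpolation=cv2.INTER_CUBIC))
s=robot.read_state();print(s['tool_pos'],s['force'],s['opening'],s['gripper_force'])"
```

```text
[ 0.44261281 -0.29549135  0.14814174] [-0.44123995  0.15408579 -2.75236949] 0.056141288184501384 2.9999222606420517
```

View pics/s4.png

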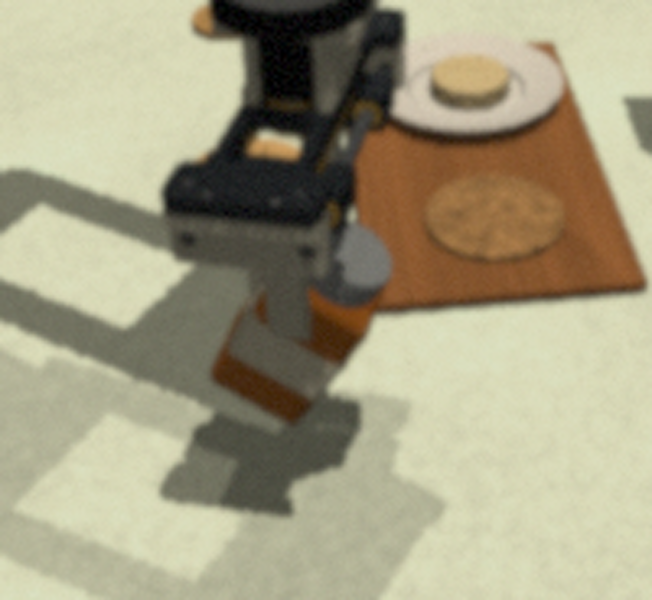

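It's now about 60° (base edge from (215,378) to (295,422)). I'll drag the base edge along the counter to finish squaring it up.

Emit:
arm_command(increments="1 0 0 25 0; 1 0 0 45 0; 1 0 0 57 0; 1 0 0 63 0; 1 0 0 63 0")

```text
t: 5.25
tool_pos: [0.4414, -0.2944, 0.0834]
orientation: [-3.079, 0.62, 0.003]
force: [-0.6, 0.3, -1.8]
opening: 0.0561
gripper_force: 3.0
```

Emit:
arm_command(increments="1 -8 0 0 0; 1 -18 0 1 0; 1 -28 0 2 0; 1 -38 0 4 0; 1 -46 0 6 0")

```text
t: 5.75
tool_pos: [0.3992, -0.2771, 0.0794]
orientation: [3.079, -0.62, 0.002]
force: [0.4, 0.2, 2.7]
opening: 0.0559
gripper_force: 3.0
```

```bash
python3 -c "
from h import *
s=robot.read_state();print(s['tool_pos'],s['force'],s['opening'],s['gripper_force'])"
```

```text
[ 0.39921553 -0.27711382  0.0794024 ] [0.36524062 0.24792182 2.73630401] 0.055882599210665636 2.999969534575939
```

Emit:
arm_command(increments="1 -2 0 2 0; 1 -4 0 4 0; 1 -4 0 5 0; 1 -4 0 5 0")

```text
t: 6.15
tool_pos: [0.3959, -0.2757, 0.0736]
orientation: [3.08, -0.62, -0.0]
force: [-1.5, 2.1, 3.5]
opening: 0.056
gripper_force: 3.0
```

```bash
python3 -c "
from h import *
s=robot.read_camera('side'); cv2.imwrite('pics/s5.png',cv2.resize(s[220:384,80:280],(730,600),interpolation=cv2.INTER_CUBIC))
s=robot.read_state();print(s['tool_pos'],s['force'],s['opening'],s['gripper_force'])"
```

```text
[ 0.39590869 -0.27573667  0.07357274] [-0.08918994  1.25782647  3.4405129 ] 0.05583357717423614 3.000164218246937
```

View pics/s5.png

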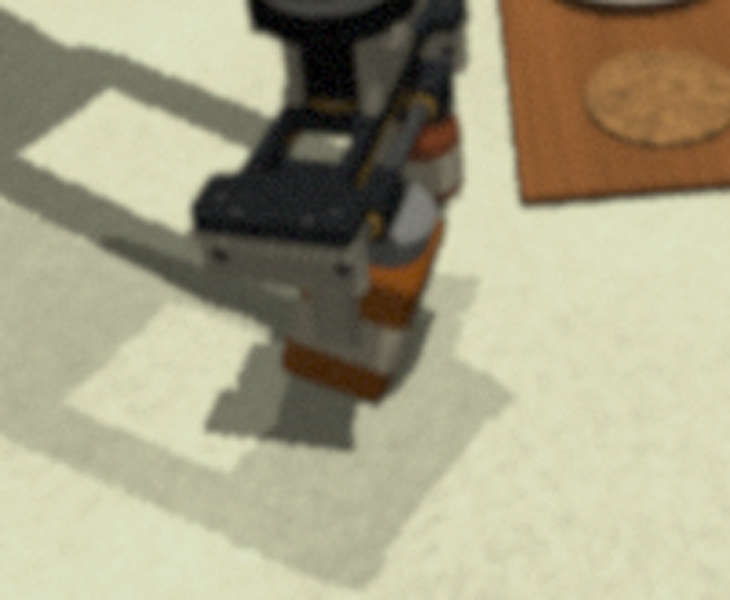

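The jar leans about 13°, with its base edge on the counter (lower corners at (285,365) and (380,400)). That's well past its balance point. I'll drag it a bit further, then let go so it drops upright, and re-grip.

Emit:
arm_command(increments="1 -5 0 0 0; 1 -10 0 0 0; 1 -14 0 0 0; 1 -14 0 0 0; 0.9 -14 0 0 0")

```text
t: 6.7
tool_pos: [0.3826, -0.27, 0.0734]
orientation: [-3.08, 0.62, 0.001]
force: [0.0, 0.9, -2.2]
opening: 0.0559
gripper_force: 3.0
```

Emit:
arm_command(increments="0.2 0 0 0 0; 0.2 0 0 0 0; 0.2 0 0 0 0; 0.2 0 0 0 0; 0.2 0 0 0 0")

```text
t: 7.2
tool_pos: [0.3831, -0.2703, 0.0737]
orientation: [3.08, -0.62, 0.0]
force: [-0.0, -1.4, -0.8]
opening: 0.0743
gripper_force: 0.0
```

```bash
cat > seg.py <<'E'
from h import *
# side-view extents of the orange jar body: bottom corners
im=robot.read_camera("side"); cv2.imwrite("pics/s6.png",im)
l=cv2.cvtColor(im,cv2.COLOR_BGR2HSV); m=((l[...,1]>150)&((l[...,0]<15))).astype(np.uint8)
k=np.zeros_like(m);k[265:384,120:215]=1
n,L,s,c=cv2.connectedComponentsWithStats(m&k)
for i in range(1,n):
    if s[i,4]>25: print(s[i],c[i].round(1))
y=np.nonzero(m&k); b=np.argsort(-y[0])[:6]; print("lowest",[(int(y[1][i]),int(y[0][i])) for i in b])
for r in range(300,345,3):
    x=np.nonzero((m&k)[r])[0]
    if len(x): print(r,x.min(),x.max())
s=robot.read_state();print(s['tool_pos'],s['force'],s['opening'],s['gripper_force'])
E
python3 seg.py
```

```text
[169 276  15  31 201] [177.  291.9]
[152 319  27  10 103] [164.8 323.4]
lowest [(172, 328), (176, 327), (175, 327), (173, 327), (171, 327), (167, 327)]
300 149 178
303 149 176
306 170 175
312 183 183
321 153 179
324 152 177
327 164 176
[ 0.3830269  -0.27027392  0.07369057] [-0.06266541 -0.38318951 -0.08176618] 0.07441245715595353 0.0
```

```bash
python3 - <<'E'
from h import *
def proj(n,p):
    c=robot.camera_model(n); q=R.from_rotvec(c["rotation"]).inv().apply(np.asarray(p)-c["eye"]); return np.c_[q[:,0]/q[:,2]*c["fx"]+c["cx"],q[:,1]/q[:,2]*c["fy"]+c["cy"]]
d=np.array([.922,-.387]); l=np.array([.387,.922])
im=cv2.imread("pics/s6.png"); o=[]
for off in (0,8):
    b=np.array([.383,-.2703])+d*off/1e3
    P=[[*(b+.028*(i*d+j*l)),z] for z in (0,.086) for i,j in((-1,-1),(1,-1),(1,1),(-1,1))]
    q=proj("side",P); print(off,q.round(0).tolist())
    g=cv2.resize(im[230:350,110:220],(390,426),interpolation=cv2.INTER_CUBIC); q=((q-[110,230]+.5)*3.55).astype(int)
    for k in range(4):
        for a,c in ((k,(k+1)%4),(4+k,4+(k+1)%4),(k,4+k)): cv2.line(g,q[a].tolist(),q[c].tolist(),(0,255,0),1)
    o.append(g)
cv2.imwrite("pics/fit.png",np.hstack(o))
E
```

```text
0 [[155.0, 329.0], [185.0, 333.0], [193.0, 311.0], [166.0, 307.0], [150.0, 293.0], [181.0, 297.0], [191.0, 276.0], [161.0, 273.0]]
8 [[159.0, 329.0], [189.0, 333.0], [197.0, 311.0], [170.0, 308.0], [154.0, 294.0], [185.0, 298.0], [195.0, 276.0], [165.0, 273.0]]
```

View pics/fit.png

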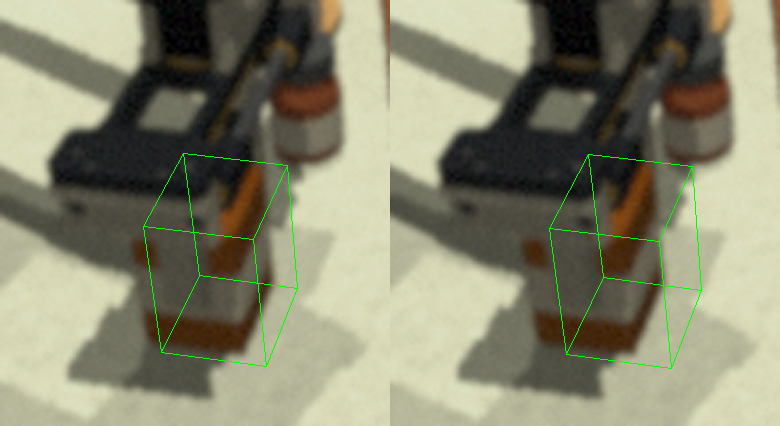

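The overlay shows the jar standing upright, about 10 mm toward -d from the TCP: its lower-left corner is at (148,342) against (162,352) predicted. I'll recentre and grip firmly.

Emit:
arm_command(increments="0.2 -5 3 0 0; 0.2 -10 6 0 0; 0.2 -10 6 0 0; 1 -10 6 0 0; 1 -10 6 0 0", grip_force=15)

```text
t: 7.75
tool_pos: [0.3715, -0.2717, 0.0737]
orientation: [-3.079, 0.62, -0.001]
force: [0.7, 1.9, 0.2]
opening: 0.0625
gripper_force: 0.9
```

Emit:
arm_command(increments="1 0 0 0 0; 1 0 0 0 0; 1 0 0 0 0; 1 0 0 -20 0; 1 0 0 -50 0")

```text
t: 8.25
tool_pos: [0.3696, -0.2706, 0.1216]
orientation: [-3.078, 0.619, 0.008]
force: [-0.1, -1.2, -2.9]
opening: 0.0557
gripper_force: 15.0
```

Emit:
arm_command(increments="1 0 0 -30 0; 1 0 0 -50 0; 1 0 0 -50 0")

```text
t: 8.55
tool_pos: [0.3728, -0.2734, 0.1766]
orientation: [3.077, -0.619, 0.007]
force: [0.2, -0.6, -2.2]
opening: 0.0561
gripper_force: 15.0
```

```bash
python3 -c "
from h import *
go(.5966,-.0994,.17)
print(robot.read_state()['force'],robot.read_state()['opening'])"
```

```text
shift [ 139.  -247.1    6.8] turn 0 | yaw now -1.968 q6 1.225 t 8.55 pos [ 0.3728 -0.2734  0.1766]
[ 0.1885298  -0.59758779 -2.2142654 ] 0.05607591205913686
```

Emit:
arm_command(increments="1 20 -35 -5 0; 1 42 -75 -5 0; 1 64 -114 -5 0; 1 86 -153 -5 0; 1 108 -192 -5 0")

```text
t: 9.05
tool_pos: [0.5456, -0.1352, 0.1762]
orientation: [3.08, -0.62, -0.004]
force: [-0.2, -1.3, -2.1]
opening: 0.056
gripper_force: 15.0
```

Emit:
arm_command(increments="1 16 -30 0 0; 1 31 -54 0 0; 1 31 -54 0 0; 1 31 -54 0 0")

```text
t: 9.45
tool_pos: [0.5939, -0.0983, 0.1761]
orientation: [3.08, -0.618, -0.005]
force: [-0.3, -0.8, -2.6]
opening: 0.056
gripper_force: 15.0
```

```bash
python3 -c "
from h import *
go(.5966,-.0994,.0935)
print(robot.read_state()['force'],robot.read_state()['opening'])"
```

```text
shift [ 3.2 -0.2 82.6] turn 0 | yaw now -1.967 q6 1.718 t 9.45 pos [ 0.5939 -0.0983  0.1761]
[-0.25415565 -0.76147192 -2.60537299] 0.05600523702085796
```

Emit:
arm_command(increments="1 2 0 25 0; 1 3 0 50 0; 1 3 0 70 0; 1 3 0 80 0; 1 3 0 80 0")

```text
t: 9.95
tool_pos: [0.5953, -0.1003, 0.0962]
orientation: [3.079, -0.621, -0.007]
force: [-0.4, 0.5, -2.5]
opening: 0.0556
gripper_force: 15.0
```

Emit:
arm_command(increments="1 0 0 2 0; 1 0 0 4 0; 1 0 0 5 0; 1 0 0 5 0", grip_force=5)

```text
t: 10.35
tool_pos: [0.5979, -0.1, 0.0942]
orientation: [3.08, -0.62, 0.001]
force: [-0.3, -0.2, -2.5]
opening: 0.0558
gripper_force: 5.0
```

Emit:
arm_command(increments="1 0 0 2 0; 1 0 0 4 0; 1 0 0 4 0; 1 0 0 4 0")

```text
t: 10.75
tool_pos: [0.598, -0.1, 0.0901]
orientation: [-3.08, 0.62, -0.002]
force: [0.9, 0.6, 0.8]
opening: 0.0563
gripper_force: 5.0
```

Emit:
arm_command(increments="1 0 0 1 0; 1 0 0 1.5 0; 0.7 0 0 1.5 0; 0 0 0 1.5 0; 0 0 0 1.5 0", grip_force=3)

```text
t: 11.25
tool_pos: [0.5969, -0.0999, 0.0874]
orientation: [3.08, -0.62, -0.002]
force: [0.0, 0.1, -0.2]
opening: 0.0676
gripper_force: 0.0
```

Emit:
arm_command(increments="0 0 0 0 0; 0 0 0 0 0; 0 0 0 -40 0; 0 0 0 -80 0; 0 0 0 -120 0")

```text
t: 11.75
tool_pos: [0.597, -0.0999, 0.2089]
orientation: [-3.08, 0.62, 0.002]
force: [0.3, 0.4, 0.2]
opening: 0.0931
gripper_force: 0.0
```

```bash
python3 -c "
from h import *
go(.4376,.2633,.15,1.57)
go(.4376,.2633,.15,0.7)
go(.4376,.2633,.15,0.5)"
```

```text
shift [-287.4 -273.2   59.2] turn -0.396 | yaw now -1.968 q6 1.718 t 11.75 pos [ 0.597  -0.0999  0.2089]
shift [-287.4 -273.2   59.2] turn 0.474 | yaw now -1.968 q6 1.718 t 11.75 pos [ 0.597  -0.0999  0.2089]
shift [-287.4 -273.2   59.2] turn 0.674 | yaw now -1.968 q6 1.718 t 11.75 pos [ 0.597  -0.0999  0.2089]
```

Emit:
arm_command(increments="0 -30 -28 0 0; 0 -64 -61 0 0; 0 -98 -94 0 0; 0 -132 -126 0 0; 0 -166 -158 0 0")

```text
t: 12.25
tool_pos: [0.5045, 0.1113, 0.2081]
orientation: [-3.08, 0.62, -0.0]
force: [-0.4, -0.0, 0.3]
opening: 0.093
gripper_force: 0.0
```

Emit:
arm_command(increments="0 -34 -32 10 -0.1; 0 -68 -65 30 -0.2; 0 -100 -95 50 -0.3; 0 -121 -115 59 -0.396; 0 -121 -115 59 -0.396")

```text
t: 12.75
tool_pos: [0.4355, 0.2651, 0.1471]
orientation: [3.141, 0.009, -0.006]
force: [0.8, -1.0, -0.6]
opening: 0.093
gripper_force: 0.0
```

```bash
cat > jarchk.py <<'E'
from h import *
im=robot.read_camera("top"); cv2.imwrite("pics/raw2.png",im)
go(.4376,.2633,.027,1.57)
lab=cv2.cvtColor(im,cv2.COLOR_BGR2LAB).astype(float)
# cap: grey, low chroma against brown tray
m=lambda l:(abs(l[...,1]-128)+abs(l[...,2]-128)<14)
q,b=blob(im,318,188,24,m); print("cap",q,np.round(b[1],1),ray("top",*q,.122).round(4))
for n,u,v,z,rad,f in [("oat",175,248,.0045,18,lambda l:l[...,2]-139+abs(l[...,1]-125)>12),("base",250,178,.03,17,lambda l:l[...,2]>139),("plate",249.5,179,.025,40,lambda l:l[...,0]>97)]:
    q,b=blob(im,u,v,rad,f); print(n,"blob",ray("top",*q,z).round(4),np.round(b[1],1))
E
python3 jarchk.py
```

```text
shift [  0.9   0.4 121.1] turn 0.003 | yaw now -1.569 q6 2.012 t 12.8 pos [0.437  0.2638 0.1481]
cap (321.2704402515723, 183.4979988564894) [19. 19.] [ 0.5992 -0.098 ]
oat blob [0.4615 0.2663] [ 5.3 17.3]
base blob [0.6192 0.0706] [24. 25.]
plate blob [0.6169 0.0722] [62. 62.]
```

The jar's cap is at (0.599,-0.098), on the coaster centre, with the expected diameter, so it stands upright. Next is the oatcake.

Emit:
arm_command(increments="0 1 0 40 0; 0 1 0 80 0; 0 1 0 105 0; 0 1 0 113 0; 0 1 0 113 0")

```text
t: 13.3
tool_pos: [0.4394, 0.2617, 0.0356]
orientation: [3.141, -0.005, -0.002]
force: [-0.4, 0.2, 0.3]
opening: 0.0929
gripper_force: 0.0
```

Emit:
arm_command(increments="0 0 0 0 0; 0 0 0 0 0")

```text
t: 13.5
tool_pos: [0.4413, 0.2633, 0.0383]
orientation: [-3.14, 0.003, -0.005]
force: [0.6, -0.7, 0.0]
opening: 0.0929
gripper_force: 0.0
```

```bash
python3 -c "
from h import *
go(.4376,.2633,.0275,1.57)"
```

```text
shift [-3.7 -0.  10.8] turn -0.001 | yaw now -1.573 q6 2.011 t 13.5 pos [0.4413 0.2633 0.0383]
```

Emit:
arm_command(increments="0 -2 0 4 0; 0 -3 0 8 0; 0 -3 0 9 0; 0 -3 0 9 0; 0 -3 0 9 0")

```text
t: 14.0
tool_pos: [0.4364, 0.2628, 0.0271]
orientation: [3.142, -0.002, -0.0]
force: [-0.1, 0.3, -0.2]
opening: 0.0928
gripper_force: 0.0
```

Emit:
arm_command(increments="0 0 0 0 0")

```text
t: 14.1
tool_pos: [0.4366, 0.2629, 0.0272]
orientation: [-3.142, 0.002, -0.0]
force: [-0.6, 0.6, 0.4]
opening: 0.093
gripper_force: 0.0
```

Emit:
arm_command(increments="0 0 0 0 0")

```text
t: 14.2
tool_pos: [0.4366, 0.2628, 0.0273]
orientation: [-3.142, 0.002, -0.0]
force: [-0.1, 0.0, 0.4]
opening: 0.0929
gripper_force: 0.0
```

Emit:
arm_command(increments="0.5 0 0 0 0; 1 0 0 0 0; 1 0 0 0 0; 1 0 0 0 0; 1 0 0 0 0", grip_force=8)

```text
t: 14.7
tool_pos: [0.4365, 0.2628, 0.0272]
orientation: [-3.142, 0.002, -0.0]
force: [-0.0, -1.0, 0.3]
opening: 0.0655
gripper_force: 8.0
```

Emit:
arm_command(increments="1 0 0 0 0; 1 0 0 -10 0; 1 0 0 -40 0; 1 0 0 -80 0; 1 0 0 -80 0")

```text
t: 15.2
tool_pos: [0.4402, 0.2646, 0.1139]
orientation: [-3.137, 0.002, -0.014]
force: [1.0, 0.2, 0.6]
opening: 0.0656
gripper_force: 8.0
```

```bash
python3 -c "
from h import *
go(.619,.0706,.107)
s=robot.read_state();print(s['opening'],s['gripper_force'],s['force'])"
```

```text
shift [178.9 193.9   7.7] turn 0 | yaw now -1.572 q6 2.013 t 15.2 pos [0.4402 0.2646 0.1139]
0.065586385588284 7.999932914972305 [1.00053909 0.20371505 0.61548226]
```

Emit:
arm_command(increments="1 25 27 0 0; 1 55 58 0 0; 1 85 90 0 0; 1 115 122 0 0; 1 140 148 0 0")

```text
t: 15.7
tool_pos: [0.5777, 0.1127, 0.1075]
orientation: [3.141, -0.003, 0.001]
force: [-0.8, -0.1, -0.3]
opening: 0.0655
gripper_force: 8.0
```

Emit:
arm_command(increments="1 20 22 0 0; 1 36 39 0 0; 1 41.5 44 0 0; 1 41.5 44 15 0; 1 41.5 44 30 0")

```text
t: 16.2
tool_pos: [0.6173, 0.0714, 0.0761]
orientation: [-3.141, 0.001, -0.0]
force: [-1.7, 0.2, -0.7]
opening: 0.0651
gripper_force: 8.0
```

Emit:
arm_command(increments="1 0 0 5 0; 1 0 0 10 0; 1 0 0 12 0; 1 0 0 12 0; 1 0 0 12 0")

```text
t: 16.7
tool_pos: [0.618, 0.0708, 0.0657]
orientation: [-3.142, 0.001, -0.001]
force: [0.1, -0.1, -0.6]
opening: 0.0652
gripper_force: 8.0
```

```bash
python3 -c "
from h import *
go(.618,.0706,.0623)
s=robot.read_state();print(s['opening'],s['gripper_force'],s['force'])"
```

```text
shift [-0.1  0.2  3.4] turn 0 | yaw now -1.572 q6 1.603 t 16.7 pos [0.618  0.0708 0.0657]
0.06524981323457099 7.999889105558395 [ 0.14108383 -0.1117906  -0.60120567]
```

Emit:
arm_command(increments="1 0 0 1.5 0; 1 0 0 3 0; 1 0 0 3.2 0; 1 0 0 3.2 0", grip_force=4)

```text
t: 17.1
tool_pos: [0.618, 0.0706, 0.0622]
orientation: [-3.142, 0.002, -0.001]
force: [0.6, -0.1, 0.9]
opening: 0.0659
gripper_force: 4.0
```

Emit:
arm_command(increments="1 0 0 0.5 0; 0.26 0 0 0.5 0; 0.2 0 0 0.5 0; 0.1 0 0 0.5 0; 0 0 0 0.5 0")

```text
t: 17.6
tool_pos: [0.6176, 0.0706, 0.0612]
orientation: [3.142, -0.002, -0.001]
force: [-0.3, 0.7, 0.6]
opening: 0.0854
gripper_force: 0.0
```

Emit:
arm_command(increments="0 0 0 0 0; 0 0 0 0 0; 0 0 0 -30 0; 0 0 0 -70 0; 0 0 0 -90 0")

```text
t: 18.1
tool_pos: [0.6192, 0.0706, 0.1551]
orientation: [-3.141, 0.002, -0.006]
force: [1.0, 0.0, 0.8]
opening: 0.0931
gripper_force: 0.0
```

```bash
python3 -c "
from h import *
go(.5554,.3661,.12)"
```

```text
shift [ -64.3 -295.4   34.9] turn 0 | yaw now -1.572 q6 1.603 t 18.1 pos [0.6192 0.0706 0.1551]
```

Emit:
arm_command(increments="0 -6 -30 0 0; 0 -16 -75 0 0; 0 -26 -120 0 0; 0 -36 -168 0 0; 0 -44 -210 0 0")

```text
t: 18.6
tool_pos: [0.5732, 0.2828, 0.1516]
orientation: [-3.141, 0.002, -0.0]
force: [0.6, -0.4, 0.4]
opening: 0.0931
gripper_force: 0.0
```

Emit:
arm_command(increments="0 -8 -40 0 0; 0 -14 -70 0 0; 0 -18.5 -85.5 20 0; 0 -18.5 -85.5 50 0; 0 -18.5 -85.5 80 0")

```text
t: 19.1
tool_pos: [0.5556, 0.3675, 0.0712]
orientation: [-3.141, -0.001, -0.002]
force: [0.5, 0.1, 0.0]
opening: 0.0928
gripper_force: 0.0
```

```bash
python3 -c "
from h import *
im=robot.read_camera('top'); cv2.imwrite('pics/raw3.png',im)
for n,u,v,z,rad,f in [('oatcake',250,178,.042,17,lambda l:(l[...,2]>139)),('oat2',250,178,.042,17,lambda l:(l[...,1]>131)),('plate',249.5,179,.025,40,lambda l:l[...,0]>97)]:
    q,b=blob(im,u,v,rad,f); print(n,ray('top',*q,z).round(4),np.round(b[1],1))
go(.5554,.3661,.029)"
```

```text
oatcake [0.6188 0.0717] [25. 26.]
oat2 [0.6183 0.072 ] [25.5 25.5]
plate [0.6169 0.0722] [62. 62.]
shift [ 3.3 -1.2 35.2] turn 0 | yaw now -1.571 q6 2.078 t 19.15 pos [0.5523 0.365  0.0642]
```

The oatcake is at (0.6186,0.0718), about 1 mm off the base cake centre. Next is the loose rice cake.

Emit:
arm_command(increments="0 0 0 15 0; 0 0 0 30 0; 0 0 0 35 0; 0 0 0 35 0; 0 0 0 35 0")

```text
t: 19.65
tool_pos: [0.5563, 0.3664, 0.0375]
orientation: [-3.141, 0.002, -0.002]
force: [0.6, 0.9, 0.1]
opening: 0.0929
gripper_force: 0.0
```

Emit:
arm_command(increments="0 0 0 0 0")

```text
t: 19.75
tool_pos: [0.5564, 0.3666, 0.0378]
orientation: [-3.141, 0.002, -0.003]
force: [0.4, 0.9, -0.1]
opening: 0.0931
gripper_force: 0.0
```

```bash
python3 -c "
from h import *
go(.5554,.3661,.029,1.57)"
```

```text
shift [-1.1  0.5  8.8] turn -0.0 | yaw now -1.572 q6 2.078 t 19.75 pos [0.5564 0.3666 0.0378]
```

Emit:
arm_command(increments="0 -1 0 4 0; 0 -1 0 8.5 0; 0 -1 0 8.5 0; 0 -1 0 8.5 0; 0.5 -1 0 8.5 0", grip_force=8)

```text
t: 20.25
tool_pos: [0.5546, 0.3662, 0.028]
orientation: [-3.142, 0.002, 0.0]
force: [0.1, 0.1, -0.5]
opening: 0.0887
gripper_force: 0.0
```

Emit:
arm_command(increments="1 0 0 0 0; 1 0 0 0 0; 1 0 0 0 0; 1 0 0 0 0; 1 0 0 0 0")

```text
t: 20.75
tool_pos: [0.5547, 0.3661, 0.0281]
orientation: [-3.142, 0.002, -0.0]
force: [0.4, -0.7, 0.9]
opening: 0.0641
gripper_force: 8.0
```

```bash
python3 -c "
from h import *
go(.6186,.0715,.11)"
```

```text
shift [ 64.3 294.6 -81.9] turn 0 | yaw now -1.572 q6 2.078 t 20.75 pos [0.5547 0.3661 0.0281]
```

Emit:
arm_command(increments="1 0 0 -15 0; 1 0 0 -50 0; 1 5 30 -85 0; 1 14 70 -85 0; 1 24 115 -85 0")

```text
t: 21.25
tool_pos: [0.58, 0.2514, 0.1166]
orientation: [-3.14, -0.001, -0.008]
force: [0.4, 0.2, -0.9]
opening: 0.0635
gripper_force: 8.0
```

Emit:
arm_command(increments="1 10 45 0 0; 1 20 90 0 0; 1 28 130 0 0; 1 35 160 0 0; 1 39.5 179.5 0 0")

```text
t: 21.75
tool_pos: [0.6185, 0.069, 0.1144]
orientation: [3.141, -0.005, 0.002]
force: [0.2, 0.7, -1.6]
opening: 0.0634
gripper_force: 8.0
```

Emit:
arm_command(increments="1 0 0 0 0; 1 0 0 12 0; 1 0 0 25 0; 1 0 0 35 0; 1 0 0 36 0")

```text
t: 22.25
tool_pos: [0.6156, 0.0725, 0.0738]
orientation: [3.142, 0.0, -0.007]
force: [-0.8, -0.5, -0.7]
opening: 0.0636
gripper_force: 8.0
```

Emit:
arm_command(increments="1 0 0 0 0; 1 0 0 0 0")

```text
t: 22.45
tool_pos: [0.6179, 0.072, 0.0772]
orientation: [-3.142, 0.001, -0.0]
force: [-0.6, 0.0, 0.0]
opening: 0.0635
gripper_force: 8.0
```

```bash
python3 -c "
from h import *
go(.618,.0715,.0721)
print(robot.read_state()['force'])"
```

```text
shift [0.1 0.5 5.1] turn 0 | yaw now -1.571 q6 1.605 t 22.45 pos [0.6179 0.072  0.0772]
[-0.56117712  0.02994741  0.04197396]
```

Emit:
arm_command(increments="1 0 0.5 2.5 0; 1 0 0.5 4.5 0; 1 0 0.5 5 0; 1 0 0.5 5 0; 1 0 0.5 5 0", grip_force=4)

```text
t: 22.95
tool_pos: [0.6178, 0.071, 0.072]
orientation: [3.142, -0.002, 0.0]
force: [-0.3, -0.0, 0.4]
opening: 0.0639
gripper_force: 4.0
```

Emit:
arm_command(increments="1 0 0 0.3 0; 0.26 0 0 0.3 0; 0.2 0 0 0.3 0; 0.1 0 0 0.3 0; 0 0 0 0.3 0")

```text
t: 23.45
tool_pos: [0.6177, 0.0711, 0.0716]
orientation: [-3.142, 0.002, 0.0]
force: [0.5, 0.6, -0.7]
opening: 0.0859
gripper_force: 0.0
```

Emit:
arm_command(increments="0 0 0 0 0; 0 0 0 0 0; 0 0 0 -25 0; 0 0 0 -60 0; 0 -15 -30 -90 0")

```text
t: 23.95
tool_pos: [0.6039, 0.0986, 0.163]
orientation: [3.14, -0.007, 0.002]
force: [0.6, 1.0, 0.3]
opening: 0.0931
gripper_force: 0.0
```

Emit:
arm_command(increments="0 -25 -40 -20 0; 0 -50 -80 -20 0; 0 -80 -120 -20 0; 0 -100 -150 -20 0; 0 -100 -150 -20 0")

```text
t: 24.45
tool_pos: [0.5005, 0.2548, 0.1818]
orientation: [-3.14, -0.005, 0.001]
force: [0.8, -0.7, 0.5]
opening: 0.0928
gripper_force: 0.0
```

```bash
python3 -c "
from h import *
im=robot.read_camera('top'); cv2.imwrite('pics/raw4.png',im)
lab=cv2.cvtColor(im,cv2.COLOR_BGR2LAB); print(lab[172:184:3,250].tolist(),lab[178,235:268:4].tolist())
for n,u,v,z,rad,f in [('topcake',250,177,.058,17,lambda l:(l[...,2]>140)),('top(no brown)',250,177,.058,17,lambda l:(l[...,2]>140)&(l[...,1]<133)),('plate',249.5,179,.025,40,lambda l:l[...,0]>97),('cap',318,188,.122,24,lambda l:(abs(l[...,1]-128)+abs(l[...,2]-128)<14))]:
    q,b=blob(im,u,v,rad,f); print(n,ray('top',*q,z).round(4),np.round(b[1],1))
s=robot.read_state(); print(s['t'],s['tool_pos'],s['force'])
a,b=[cv2.imread(f'pics/{n}.png').astype(int) for n in('raw','raw4')]
print('changed px near mug/spice/can/canister',[(int((abs(a-b).max(2)[v-18:v+18,u-18:u+18]>40).sum())) for u,v in((405,140),(332,250),(148,146),(290,103))])"
```

```text
[[154, 124, 148], [170, 122, 148], [160, 124, 148], [165, 122, 148]] [[99, 131, 138], [150, 126, 149], [163, 125, 148], [157, 125, 148], [158, 125, 149], [160, 123, 149], [172, 121, 147], [153, 127, 133], [141, 129, 134]]
topcake [0.6179 0.0718] [25. 25.]
top(no brown) [0.6179 0.0718] [25. 25.]
plate [0.6169 0.0721] [62. 62.]
cap [ 0.5994 -0.0982] [19. 19.]
24.5 [0.50183597 0.25295529 0.18185839] [-0.09541497  0.01494966 -0.46477011]
changed px near mug/spice/can/canister [0, 0, 0, 0]
```

The top cake is at (0.6179,0.0718), under 1 mm from the oatcake. The plate, jar and bystanders haven't moved, so I'm handing in the job.

```bash
python3 -c "
from plant import robot
print(robot.close_job())"
```

```text
the job is handed in; nothing more can be done
None
```

The job is handed in after about 25 s on the robot's clock: by the last camera check the oatcake and top rice cake are each within about 1–2 mm of the one below, the jar's cap is within about 3 mm of the coaster centre with the jar upright, and the mug, tin, spice jar and canister have not moved; the hand-in returned no score.

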